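# Rack the office stamps by height

### The job

Put the four stamps away on the rack in order of height, one on each grey pad: the tallest on the pad next to the ink pad, then down to the shortest at the far end. Stand each one upright in the middle of its pad with its longer side straight across the row, and do not knock any stamp over.

Things in the scene. Friction and masses are not known exactly. Their poses are not given: they have to be found in the camera images.
- stamp_slim: The tallest of four loose office stamps standing on the desk: 104 mm high. Black rectangular base 46 (x) by 32 (y) mm, 24 mm high; above it a straight grey sleeve 42 (x) by 28 (y) mm with white paper on top. About 130 g. Rigid; grip the sleeve from above. Origin: centre of its underside; z up, x along its longer side.
- stamp_round: The second tallest stamp: 88 mm high. Round black base 48 mm across, 22 mm high; above it a straight grey sleeve 40 (x) by 28 (y) mm with white paper on top. About 110 g. Rigid; grip the sleeve from above. Origin: centre of its underside; z up, x along the longer side of its sleeve.
- stamp_wide: The third tallest stamp: 72 mm high. Black rectangular base 58 (x) by 38 (y) mm, 20 mm high; above it a straight grey sleeve 50 (x) by 32 (y) mm with white paper on top. About 120 g. Rigid; grip the sleeve from above. Origin: centre of its underside; z up, x along its longer side.
- stamp_knob: The shortest stamp, of brown wood: 56 mm high. Base 48 (x) by 34 (y) mm, 18 mm high, then a thin neck, then an upright round knob, 30 mm in diameter, from 26 mm to 56 mm height: grip this from above, fingertips above the base. About 80 g. Origin: centre of its underside; z up, x along the base's longer side.
- pad_a: Flat grey felt pad on the rack: the end one at the robot's left (+y). 70 mm (x, across the row) by 60 mm (y, along the row), 2 mm thick, fixed. Origin: centre of its underside; a stamp stands on its top, 2 mm higher (14 mm above the desk). Pad centres are 70 mm apart; all have the rack's yaw.
- pad_b: Flat grey felt pad on the rack: second from the robot's left (+y). 70 mm (x, across the row) by 60 mm (y, along the row), 2 mm thick, fixed. Origin: centre of its underside; a stamp stands on its top, 2 mm higher (14 mm above the desk). Pad centres are 70 mm apart; all have the rack's yaw.
- pad_c: Flat grey felt pad on the rack: third from the robot's left (+y). 70 mm (x, across the row) by 60 mm (y, along the row), 2 mm thick, fixed. Origin: centre of its underside; a stamp stands on its top, 2 mm higher (14 mm above the desk). Pad centres are 70 mm apart; all have the rack's yaw.
- pad_d: Flat grey felt pad on the rack: the end one at the robot's right (-y). 70 mm (x, across the row) by 60 mm (y, along the row), 2 mm thick, fixed. Origin: centre of its underside; a stamp stands on its top, 2 mm higher (14 mm above the desk). Pad centres are 70 mm apart; all have the rack's yaw.
- ink_pad: Open black ink pad tray, a low rectangle 70 (x) by 105 (y) by 16 mm, fixed on the desk beyond one end of the rack (left or right, it varies), in line with the row, about 120 mm from the centre of the nearest pad. Beyond the rack's other end is a round clear dish of paper clips, 20 mm high. Origin: centre of its underside.
- rack: Fixed light wood board carrying the four pads in a row along its y: 100 (x) by 300 (y) mm, 12 mm high. Origin: centre of its underside. The stamps start between it and the robot. A stapler and mouse (to the right) and a pen cup with pens up to 155 mm (to the left) stand well outside the stamps and rack.
Mind the look-alikes: they are no part of the job. Leave any blue look-alike of the stamp_wide alone.

How it is judged:
At the end, for the whole second after the job is handed in: Counting from the pad nearest the ink pad, the stamps stand slim (104 mm), round (88), wide (72), knob (56), each within 12 mm of its pad's centre, resting on the pad, upright within 0.08 rad, its x axis within 0.22 rad of the pad's x axis (either way round), released and at rest (((y of ink_pad in the frame of pad_a above 0 m and horizontal distance between stamp_slim and pad_a below 0.012 m and z of stamp_slim in the frame of pad_a below 0.006 m and angle between the x axis of stamp_slim and the x axis of pad_a, either way round below 0.22 rad and horizontal distance between stamp_round and pad_b below 0.012 m and z of stamp_round in the frame of pad_b below 0.006 m and angle between the x axis of stamp_round and the x axis of pad_b, either way round below 0.22 rad and horizontal distance between stamp_wide and pad_c below 0.012 m and z of stamp_wide in the frame of pad_c below 0.006 m and angle between the x axis of stamp_wide and the x axis of pad_c, either way round below 0.22 rad and horizontal distance between stamp_knob and pad_d below 0.012 m and z of stamp_knob in the frame of pad_d below 0.006 m and angle between the x axis of stamp_knob and the x axis of pad_d, either way round below 0.22 rad) or (not (y of ink_pad in the frame of pad_a above 0 m) and horizontal distance between stamp_slim and pad_d below 0.012 m and z of stamp_slim in the frame of pad_d below 0.006 m and angle between the x axis of stamp_slim and the x axis of pad_d, either way round below 0.22 rad and horizontal distance between stamp_round and pad_c below 0.012 m and z of stamp_round in the frame of pad_c below 0.006 m and angle between the x axis of stamp_round and the x axis of pad_c, either way round below 0.22 rad and horizontal distance between stamp_wide and pad_b below 0.012 m and z of stamp_wide in the frame of pad_b below 0.006 m and angle between the x axis of stamp_wide and the x axis of pad_b, either way round below 0.22 rad and horizontal distance between stamp_knob and pad_a below 0.012 m and z of stamp_knob in the frame of pad_a below 0.006 m and angle between the x axis of stamp_knob and the x axis of pad_a, either way round below 0.22 rad)) and angle between each of stamp_slim, stamp_round, stamp_wide, stamp_knob's own z axis and vertical below 0.08 rad and linear speed of each of stamp_slim, stamp_round, stamp_wide, stamp_knob below 0.01 m/s and contact force between each of stamp_slim, stamp_round, stamp_wide, stamp_knob and the fingers below 0.05 N); the robot touches nothing.
It fails at once if a stamp is knocked over (tilted beyond 0.8 rad) (angle between any of stamp_slim, stamp_round, stamp_wide, stamp_knob's own z axis and vertical above 0.8 rad).
It also fails if it takes over 112 s, if anything falls off the work surface, if the arm or the gripper's body presses on something with over 40 N, if the wrist force passes 120 N, or if a joint passes its speed limit or range.

### The arm

A 6-joint arm with a two-finger parallel gripper is mounted at the origin on the work surface. World frame = base frame: x ahead of the robot, y to its left, z up, the work surface at z = 0. Lengths are in m, angles in rad, forces in N, time in s.
With the tool pointing down it reaches from about 0.35 to 0.975 m from the base axis. Payload 4.9 kg.
Tool frame: the origin (TCP) lies at the very end of the fingers, on their centre line; the grasp point (between the pads) lies 19 mm behind it (ctrl.grasp_offset is the distance from the TCP to the grasp point, in m); z points along the fingers, y is the line along which they close (so a half turn about z gives the same grasp; the last joint's range is limited). The gripper opens to 85 mm and grips with 20 to 120 N. Pads are 22 mm wide; open, the fingers measure 114 mm over their backs; the gripper's body (76 mm by 85 mm) begins 54 mm behind the grasp point. The pads swing forward as they close: fully open they stand 13 mm farther back than shut.
Start: joints at [-1.4, 0.053, 1.613, -0, 1.476, -0.119], TCP at [0.179, -0.599, 0.231] pointing down, gripper open.
Joint ranges: [-3.01, 3.01], [-1.01, 2.22], [0.06, 2.58], [-1.02, 4.17], [0.09, 2.62], [-3.14, 3.14]. Speed limits (rad/s): [2.57, 2.57, 3.14, 3.14, 3.14, 3.14].

### API

Orientations are given as a rotation vector (axis times angle).
In Python, from station import ctrl, optics gives the robot as it stands.
- The arm moves only by the shell command python3 -m handwheel 'ROWS' [OPENING] [FORCE]. ROWS is JSON, a list of rows, each an object of numbers: "tx", "ty", "tz": the shift along the tool's x, y, z in mm; "roll": the turn about the tool's z in rad. A call has 1 to 12 rows; each row shifts and turns the commanded pose from where the row before left it, along the tool's axes as they then stand; what a row does not reach is not made up. A row lasts 1/12 s, in which the tool goes at most 41.7 mm and 7.16 degrees, less where a joint would pass 70% of its speed; a pose out of reach is approached as far as the arm can. A call with a gripper value outside its range is refused whole. OPENING is the finger opening in mm, from 0 to 85.4, set as the call begins (- or left out, the last holds). The fingers move at their own pace and stop on an object; FORCE is the grip in N (left out, the last holds). Time passes only in rows, so rows that do not move let the fingers close. It gives the time, the measured TCP pose, the force, the opening and the grip force at its end, in the units of the state.
- ctrl.get_obs(): the state, without advancing time (a new reading comes with each control period).
- optics.get_image(name): name is "scene" or "top"; returns (picture, depth): 384x512x3 uint8, red, green, blue; 384x512 float32, m along the optical axis (not along the pixel's ray), 0 where there is no reading.
- optics.camera_params(name): a dict with "mtx" (3x3 intrinsics, pixels), "extrinsics" (4x4, takes a point from camera to world coordinates). Camera axes: x right, y down, z forward; pixel columns grow to the right and rows downward; lengths in m; the calibration is good to about 2 mm. A picture is of the moment at which its call begins. camera_params takes no time and is no camera call.
- ctrl.finish_job(): hands the job in; it is judged then, once.
The state is a dict: "t": time; "q": joint angles; "dq": joint speeds; "effort": joint torques, N m; "tool_pos": TCP position; "tool_rot": TCP orientation; "contact_force": force on the tool from outside, world axes, zero at the start; "wrist_torque": the same for the moment, N m; "opening": finger opening in m; "grip_force": force on a finger pad.
Only numpy, scipy, OpenCV 4.12 (cv2) and the standard library are available. Lean on these libraries where they do the work, as an engineer would, in place of code of your own. Each camera call takes 0.05 s, during which the arm holds its last target. There are 200 camera calls.

## Working session

There is one attempt and no reset: what is moved stays moved. The work goes in short steps, Python scripts to look and compute and a shell command to move; the robot and the scene stay as the last step left them, time stands still between calls to the robot, and variables do not carry over. Pictures are saved under pics/ and viewed, at most 14 in all, crops included, and the job is handed in when it is done.

```bash
ls; mkdir -p pics
cat > h.py <<'E'
import numpy as np, cv2, os
from station import ctrl, optics
def grab(n,tag):
    im,d=optics.get_image(n); np.savez(f'pics/{tag}.npz',im=im,d=d); cv2.imwrite(f'pics/{tag}.png',im[:,:,::-1]); return im,d
def cloud(n,d):
    p=optics.camera_params(n);K=np.array(p['mtx']);E=np.array(p['extrinsics'])
    v,u=np.indices(d.shape); c=np.stack([(u-K[0,2])/K[0,0]*d,(v-K[1,2])/K[1,1]*d,d],-1)
    return c@E[:3,:3].T+E[:3,3]
E
python3 - <<'E'
from h import *
for n in('scene','top'):
    im,d=grab(n,n+'0'); np.save(f'pics/{n}0_w.npy',cloud(n,d)); p=optics.camera_params(n); print(n,np.round(p['extrinsics'],3).tolist(),np.round(p['mtx'],1).tolist())
o=ctrl.get_obs(); print({k:np.round(v,3).tolist() for k,v in o.items()})
E
```

```text
pics
scene [[-0.819, 0.315, -0.48, 0.91], [0.574, 0.464, -0.674, 0.595], [0.01, -0.828, -0.561, 0.523], [0.0, 0.0, 0.0, 1.0]] [[387.9, 0.0, 248.3], [0.0, 387.9, 188.0], [0.0, 0.0, 1.0]]
top [[-0.027, -0.985, 0.168, 0.36], [-0.999, 0.029, 0.012, 0.007], [-0.017, -0.168, -0.986, 0.99], [0.0, 0.0, 0.0, 1.0]] [[365.7, 0.0, 255.2], [0.0, 365.7, 185.1], [0.0, 0.0, 1.0]]
{'t': 0.1, 'q': [-1.4, 0.053, 1.614, 0.0, 1.476, -0.119], 'dq': [-0.0, -0.001, -0.003, -0.001, 0.001, 0.001], 'effort': [0.001, -39.49, -37.136, 0.0, 0.004, -0.0], 'tool_pos': [0.179, -0.598, 0.23], 'tool_rot': [-3.107, -0.453, 0.0], 'contact_force': [0.421, 0.188, 0.228], 'wrist_torque': [-0.013, 0.078, -0.008], 'grip_force': 0.0, 'opening': 0.085}
```

View pics/top0.png

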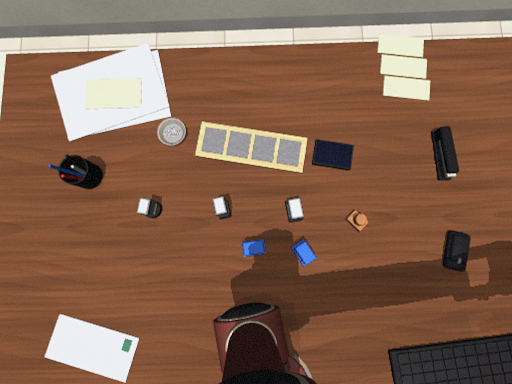

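View pics/scene0.png

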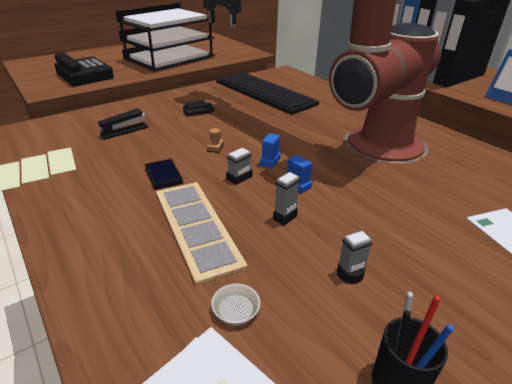

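Top view: the ink pad (333,154) is at the right (-y), so slim→pad_d, round→pad_c, wide→pad_b and knob→pad_a. Candidates are round (148,207), slim (222,207), wide (294,209) and knob (357,220). The blue look-alikes at (254,248) and (304,252) are to be left alone. Next I measure heights and yaw in both views.

```bash
cat > meas.py <<'E'
from h import *
def rect(P):
    (c,s,a)=cv2.minAreaRect((P[:,:2]*1000).astype(np.float32)); 
    if s[0]<s[1]: s=s[::-1]; a-=90
    return np.round(c,1),np.round(s,1),round((a+90)%180-90,1)   # yaw of long side, deg
def blobs(n,tag):
    z=np.load(f'pics/{tag}.npz'); im=z['im']; w=cloud(n,z['d'])
    g=((w[...,2]>.03)&(w[...,2]<.13)&(w[...,0]>.25)&(w[...,0]<.8)&(abs(w[...,1])<.36)).astype(np.uint8)
    k,lab,st,ce=cv2.connectedComponentsWithStats(g,connectivity=4)
    for i in range(1,k):
        if st[i,4]<25: continue
        m=lab==i; P=w[m]; h=np.percentile(P[:,2],90); t=m&(w[...,2]>h-.006); P=w[t]
        print(n,'px',ce[i].round(),'n',m.sum(),t.sum(),'h %.1f'%(np.median(P[:,2])*1e3),'rgb',np.median(im[t],0),*rect(P),'mean',(P[:,:2].mean(0)*1e3).round(1))
if __name__=='__main__':
    blobs('top','top0'); blobs('scene','scene0')
    for n in('top','scene'):
        z=np.load(f'pics/{n}0.npz'); im=z['im'].astype(int); w=cloud(n,z['d']); 
        hsv=cv2.cvtColor(z['im'],cv2.COLOR_RGB2HSV)
        for name,cond in (('pad',(hsv[...,1]<45)&(hsv[...,2]>70)&(hsv[...,2]<190)),('wood',(hsv[...,1]>50)&(hsv[...,2]>190))):
            g=(cond&(w[...,2]>.003)&(w[...,2]<.022)&(w[...,0]>.48)&(w[...,0]<.78)&(abs(w[...,1])<.3)).astype(np.uint8)
            g=cv2.morphologyEx(g,cv2.MORPH_CLOSE,np.ones((2,2)))
            k,lab,st,ce=cv2.connectedComponentsWithStats(g,connectivity=4)
            for i in range(1,k):
                if st[i,4]>150: P=w[(lab==i)&(w[...,2]>.003)&(w[...,2]<.022)]; print(n,name,ce[i].round(),st[i,4],'h %.1f'%(np.median(P[:,2])*1e3),*rect(P),'mean',(P[:,:2].mean(0)*1e3).round(1))
E
python3 meas.py
python3 - <<'E'
import cv2
a=cv2.imread('pics/top0.png')[115:275,125:385]; cv2.imwrite('pics/crop.png',cv2.resize(a,None,fx=3,fy=3,interpolation=cv2.INTER_CUBIC))
E
```

```text
top px [221. 207.] n 258 191 h 103.9 rgb [234. 236. 240.] [463.5 106. ] [42.2 28. ] 11.3 mean [463.3 105.8]
top px [147. 207.] n 290 176 h 87.4 rgb [229.5 233.  237. ] [469.6 297.9] [39.7 27.9] -10.6 mean [469.5 297.2]
top px [295. 209.] n 290 245 h 72.2 rgb [236. 239. 242.] [454.6 -82.6] [49.4 31.8] 10.0 mean [454.7 -82.4]
top px [360. 220.] n 126 102 h 55.9 rgb [215. 145.  93.] [ 423.6 -248.6] [27.3 26.1] -21.6 mean [ 423.3 -248.4]
top px [253. 248.] n 272 253 h 72.1 rgb [ 49.  86. 165.] [359.9  27.1] [49.5 31.5] -83.5 mean [359.6  27.2]
top px [305. 253.] n 298 256 h 72.3 rgb [ 77. 135. 240.] [ 343.6 -101.7] [49.8 31.4] 31.1 mean [ 343.9 -101.3]
scene px [215. 134.] n 132 54 h 57.6 rgb [172.  122.5  85. ] [ 425.8 -245.7] [27.4 26.5] -32.7 mean [ 426.8 -245.9]
scene px [271. 145.] n 372 134 h 73.9 rgb [ 59.  107.5 197.5] [345.9 -99.7] [49.1 32.4] 25.5 mean [348.1 -97.6]
scene px [239. 160.] n 488 160 h 73.9 rgb [196.5 195.  200.5] [456.8 -80.3] [48.1 33.5] 9.3 mean [458.8 -78.6]
scene px [292. 183.] n 1276 204 h 105.2 rgb [173.  174.  181.5] [465.2 107.2] [43.  28.1] 12.0 mean [467
[... 434 characters left out ...]
an [627.   -9.3]
top pad [289. 153.] 520 h 13.9 [613.8 -78.1] [68.4 58.7] -11.5 mean [613.4 -78. ]
top wood [253. 148.] 1618 h 11.8 [633.6  24.8] [299.1  98.3] 78.9 mean [631.1  24.9]
scene pad [183. 197.] 478 h 15.4 [617.3 -70.8] [69.5 60.2] -10.5 mean [618.3 -68.5]
scene pad [192. 214.] 578 h 15.3 [630.9  -2.1] [69.3 59.9] -11.6 mean [ 6.318e+02 -4.000e-01]
scene pad [202. 234.] 702 h 15.3 [644.3  65.7] [69.5 58.9] -10.6 mean [645.   67.6]
scene pad [214. 257.] 869 h 15.2 [657.4 133.8] [70.1 58.9] -11.5 mean [658.5 135.5]
scene pad [236. 304.] 1451 h 7.8 [685.2 248.7] [75.1 75. ] -41.4 mean [681.2 243.6]
scene wood [201. 236.] 1845 h 13.5 [636.8  30.9] [296.   99.1] 79.0 mean [645.5  61.1]
```

View pics/crop.png

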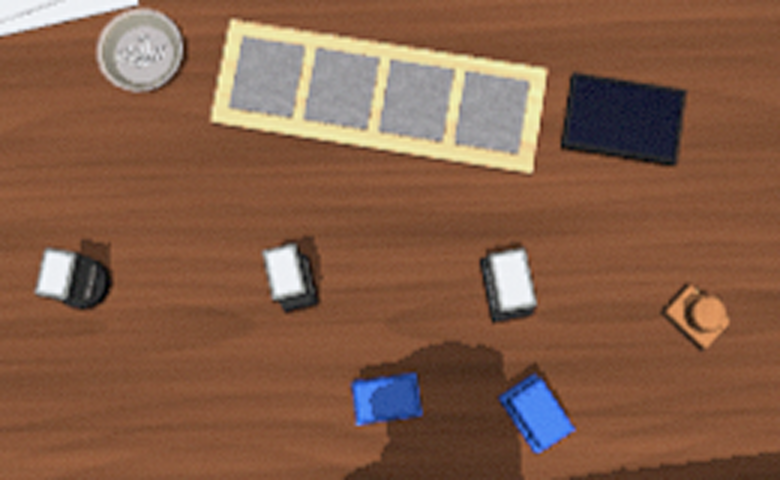

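Run:
```python
from h import *
from meas import rect
for n in('top','scene'):
    z=np.load(f'pics/{n}0.npz'); w=cloud(n,z['d']); off=.0015 if n=='scene' else 0
    hs=cv2.cvtColor(z['im'],cv2.COLOR_RGB2HSV)
    g=((w[...,2]>.009+off)&(w[...,2]<.022)&(w[...,0]>.54)&(w[...,0]<.74)&(w[...,1]<.19)&(w[...,1]>-.14)).astype(np.uint8)
    k,lab,st,ce=cv2.connectedComponentsWithStats(g,connectivity=4); i=1+np.argmax(st[1:,4]); m=lab==i
    print(n,'rack depth',st[i],rect(w[m]))
    # top plane normals: z fit on desk
    D=(abs(w[...,2])<.008)&(w[...,0]>.3)&(w[...,0]<.8)&(abs(w[...,1])<.35)
    A=np.c_[w[D][:,:2],np.ones(D.sum())]; print('desk plane',np.linalg.lstsq(A,w[D][:,2],rcond=None)[0].round(4))
    # white tops: colour centroid vs depth centroid in pixels
    wh=((hs[...,1]<30)&(hs[...,2]>215)).astype(np.uint8)
    for (x,y,h) in ((.4635,.106,.104),(.4696,.298,.088),(.4546,-.0826,.072)):
        near=np.hypot(w[...,0]-x,w[...,1]-y)<.05
        dm=near&(w[...,2]>h-.006); cm=cv2.connectedComponents(wh)[1]
        l=cm[dm]; l=np.bincount(l[l>0]).argmax(); print('depth px',np.argwhere(dm).mean(0).round(1)[::-1],'colour px',np.argwhere(cm==l).mean(0).round(1)[::-1],(cm==l).sum())
```

```text
top rack depth [ 195  122  113   51 3663] (array([635.4,  27.1]), array([299.7, 100.8]), 78.9)
desk plane [ 0.001  -0.0003 -0.0006]
depth px [219.6 205.7] colour px [219.1 205.1] 119
depth px [143.7 206.1] colour px [142.7 205.7] 106
depth px [295.5 208.4] colour px [295.5 207.8] 165
scene rack depth [ 156  182   92  100 4704] (array([636.9,  28.1]), array([301.6, 100.3]), 78.9)
desk plane [0.0006 0.0011 0.0014]
depth px [287.8 178.9] colour px [287.6 177.1] 74
depth px [357.5 238.9] colour px [357.5 236.9] 131
depth px [238.9 153.7] colour px [238.8 152.1] 64
```

Colour is about 1 px off the depth picture, so I use depth only. The rack and stamps then agree to about 2 mm between views, and I take the average. Next come the knob's base yaw and a planner that prints tool-frame shifts.

```bash
cat > plan.py <<'E'
import sys; from h import *
from scipy.spatial.transform import Rotation as R
def plan(x,y,z,yaw):
    o=ctrl.get_obs(); M=R.from_rotvec(o['tool_rot']).as_matrix(); th=np.degrees(np.arctan2(M[1,0],M[0,0]))
    d=(yaw-th+180)%360-180; e=np.radians(yaw); v=np.array([x,y,z])-np.array(o['tool_pos'])*1e3
    print('t %.1f pos'%o['t'],np.round(np.array(o['tool_pos'])*1e3,1),'yaw %.1f tilt %.2f q6 %.2f op %.1f'%(th,np.degrees(np.arccos(-M[2,2])),o['q'][5],o['opening']*1e3))
    print('roll %.3f  then tx %.1f ty %.1f tz %.1f'%(-np.radians(d),v[0]*np.cos(e)+v[1]*np.sin(e),v[0]*np.sin(e)-v[1]*np.cos(e),-v[2]))
if __name__=='__main__': plan(*map(float,sys.argv[1:5]))
E
python3 - <<'E'
from h import *
from meas import rect
for n in('top','scene'):
    z=np.load(f'pics/{n}0.npz'); w=cloud(n,z['d'])
    m=(np.hypot(w[...,0]-.4247,w[...,1]+.2472)<.045)&(w[...,2]>.012)&(w[...,2]<.024)
    print(n,m.sum(),'h',np.median(w[m][:,2]).round(4),rect(w[m]))
E
python3 plan.py 464.4 106.6 230 11.6
```

```text
top 135 h 0.0179 (array([ 423.3, -248.8]), array([48.2, 33.4]), 45.1)
scene 105 h 0.0193 (array([ 425.7, -247. ]), array([50.5, 33.4]), 41.6)
t 0.1 pos [ 178.5 -598.4  230.2] yaw 16.6 tilt 0.11 q6 -0.12 op 85.4
roll 0.087  then tx 421.8 ty -633.1 tz 0.2
```

```bash
python3 -m handwheel '[{"roll":0.087},{"tx":17,"ty":-25},{"tx":17,"ty":-25},{"tx":17,"ty":-25},{"tx":17,"ty":-25},{"tx":17,"ty":-25},{"tx":17,"ty":-25},{"tx":17,"ty":-25},{"tx":17,"ty":-25},{"tx":17,"ty":-25},{"tx":17,"ty":-25},{"tx":17,"ty":-25}]' 60 40
python3 -m handwheel '[{"tx":17,"ty":-25},{"tx":17,"ty":-25},{"tx":17,"ty":-25},{"tx":17,"ty":-25},{"tx":17,"ty":-25},{"tx":17,"ty":-25},{"tx":17,"ty":-25},{"tx":17,"ty":-25},{"tx":17,"ty":-25},{"tx":17,"ty":-25},{"tx":17,"ty":-25},{}]'
python3 -m handwheel '[{"tx":17,"ty":-25},{"tx":17,"ty":-25},{"tx":14,"ty":-25},{},{}]'
python3 plan.py 464.4 106.6 62 11.6
```

```text
t 0.1 pos [ 178.5 -598.4  230.2] yaw 16.6 tilt 0.11 q6 -0.12 op 85.4
roll 0.087  then tx 421.8 ty -633.1 tz 168.2$[0]: bad value
$[0]: bad value
$[0]: bad value
```

```bash
python3 -m handwheel '[{"tx":0,"ty":0,"tz":0,"roll":0.087}]' 60 40; python3 -m handwheel --help | head; python3 plan.py 464.4 106.6 62 11.6
```

```text
t: 0.18
tool_pos: [0.1785, -0.5985, 0.2304]
tool_rot: [-3.124, -0.316, 0.0]
contact_force: [-0.8, -0.2, -0.2]
opening: 0.0753
grip_force: 0.0
t 0.2 pos [ 178.5 -598.5  230.4] yaw 11.5 tilt 0.09 q6 -0.03 op 75.3
roll -0.001  then tx 421.8 ty -633.2 tz 168.4invalid input: not JSON, or not a number
```

All four fields are required in each row.

```bash
python3 -m handwheel '[{"tx":17,"ty":-25,"tz":0,"roll":0},{"tx":17,"ty":-25,"tz":0,"roll":0},{"tx":17,"ty":-25,"tz":0,"roll":0},{"tx":17,"ty":-25,"tz":0,"roll":0},{"tx":17,"ty":-25,"tz":0,"roll":0},{"tx":17,"ty":-25,"tz":0,"roll":0},{"tx":17,"ty":-25,"tz":0,"roll":0},{"tx":17,"ty":-25,"tz":0,"roll":0},{"tx":17,"ty":-25,"tz":0,"roll":0},{"tx":17,"ty":-25,"tz":0,"roll":0},{"tx":17,"ty":-25,"tz":0,"roll":0},{"tx":17,"ty":-25,"tz":0,"roll":0}]'
python3 -m handwheel '[{"tx":17,"ty":-25,"tz":0,"roll":0},{"tx":17,"ty":-25,"tz":0,"roll":0},{"tx":17,"ty":-25,"tz":0,"roll":0},{"tx":17,"ty":-25,"tz":0,"roll":0},{"tx":17,"ty":-25,"tz":0,"roll":0},{"tx":17,"ty":-25,"tz":0,"roll":0},{"tx":17,"ty":-25,"tz":0,"roll":0},{"tx":17,"ty":-25,"tz":0,"roll":0},{"tx":17,"ty":-25,"tz":0,"roll":0},{"tx":17,"ty":-25,"tz":0,"roll":0},{"tx":17,"ty":-25,"tz":0,"roll":0},{"tx":17,"ty":-25,"tz":0,"roll":0}]'
python3 -m handwheel '[{"tx":14,"ty":-33,"tz":0,"roll":0},{"tx":0,"ty":0,"tz":0,"roll":0},{"tx":0,"ty":0,"tz":0,"roll":0}]'
python3 plan.py 464.4 106.6 62 11.6
```

```text
t: 1.18
tool_pos: [0.3181, -0.2624, 0.2308]
tool_rot: [-3.125, -0.317, 0.0]
contact_force: [0.4, -0.1, 0.5]
opening: 0.0601
grip_force: 0.0
t: 2.18
tool_pos: [0.4574, 0.0726, 0.2309]
tool_rot: [3.125, 0.319, -0.001]
contact_force: [-0.3, -0.1, -0.1]
opening: 0.0597
grip_force: 0.0
t: 2.43
tool_pos: [0.4641, 0.1075, 0.2307]
tool_rot: [3.125, 0.323, -0.002]
contact_force: [0.2, -0.4, 0.3]
opening: 0.0602
grip_force: 0.0
t 2.4 pos [464.1 107.5 230.7] yaw 11.8 tilt 0.09 q6 1.44 op 60.2
roll 0.004  then tx 0.1 ty 0.9 tz 168.7
```

```bash
python3 -m handwheel '[{"tx":0,"ty":1,"tz":20,"roll":0},{"tx":0,"ty":0,"tz":25,"roll":0},{"tx":0,"ty":0,"tz":25,"roll":0},{"tx":0,"ty":0,"tz":25,"roll":0},{"tx":0,"ty":0,"tz":20,"roll":0},{"tx":0,"ty":0,"tz":18,"roll":0},{"tx":0,"ty":0,"tz":18,"roll":0},{"tx":0,"ty":0,"tz":18,"roll":0},{"tx":0,"ty":0,"tz":0,"roll":0}]'
python3 -m handwheel '[{"tx":0,"ty":0,"tz":0,"roll":0},{"tx":0,"ty":0,"tz":0,"roll":0},{"tx":0,"ty":0,"tz":0,"roll":0},{"tx":0,"ty":0,"tz":0,"roll":0},{"tx":0,"ty":0,"tz":0,"roll":0},{"tx":0,"ty":0,"tz":0,"roll":0},{"tx":0,"ty":0,"tz":0,"roll":0},{"tx":0,"ty":0,"tz":0,"roll":0}]' 15 40
python3 -m handwheel '[{"tx":0,"ty":0,"tz":-20,"roll":0},{"tx":0,"ty":0,"tz":-20,"roll":0},{"tx":0,"ty":0,"tz":-20,"roll":0},{"tx":0,"ty":0,"tz":-20,"roll":0},{"tx":0,"ty":0,"tz":-20,"roll":0},{"tx":0,"ty":0,"tz":-20,"roll":0},{"tx":0,"ty":0,"tz":0,"roll":0}]'
python3 plan.py 615.9 -75.4 180 -11.1
```

```text
t: 3.18
tool_pos: [0.4612, 0.1037, 0.0582]
tool_rot: [3.126, 0.315, -0.013]
contact_force: [-1.8, -0.4, -0.0]
opening: 0.0602
grip_force: 0.0
t: 3.85
tool_pos: [0.4658, 0.105, 0.0638]
tool_rot: [3.125, 0.318, 0.004]
contact_force: [-1.3, -1.7, 5.9]
opening: 0.0276
grip_force: 45.3
t: 4.43
tool_pos: [0.4669, 0.1055, 0.1866]
tool_rot: [-3.125, -0.318, -0.012]
contact_force: [-0.1, -0.0, 0.2]
opening: 0.0277
grip_force: 44.3
t 4.4 pos [466.9 105.5 186.6] yaw 11.6 tilt 0.43 q6 1.43 op 27.7
roll 0.397  then tx 181.0 ty 148.9 tz 6.6
```

```bash
python3 -m handwheel '[{"tx":0,"ty":0,"tz":0,"roll":0.1},{"tx":0,"ty":0,"tz":0,"roll":0.1},{"tx":0,"ty":0,"tz":0,"roll":0.1},{"tx":0,"ty":0,"tz":0,"roll":0.1},{"tx":18,"ty":15,"tz":0,"roll":0},{"tx":18,"ty":15,"tz":0,"roll":0},{"tx":18,"ty":15,"tz":0,"roll":0},{"tx":18,"ty":15,"tz":0,"roll":0},{"tx":18,"ty":15,"tz":0,"roll":0},{"tx":18,"ty":15,"tz":0,"roll":0},{"tx":18,"ty":15,"tz":0,"roll":0},{"tx":18,"ty":15,"tz":0,"roll":0}]'
python3 -m handwheel '[{"tx":18,"ty":15,"tz":0,"roll":0},{"tx":18,"ty":14,"tz":0,"roll":0},{"tx":0,"ty":0,"tz":0,"roll":0},{"tx":0,"ty":0,"tz":0,"roll":0},{"tx":0,"ty":0,"tz":0,"roll":0},{"tx":0,"ty":0,"tz":0,"roll":0}]'
python3 plan.py 615.9 -75.4 79 -11.1
python3 - <<'E'
from h import *
grab('top','top1'); grab('scene','scene1')
from meas import blobs
blobs('top','top1'); 
a=cv2.imread('pics/scene1.png'); cv2.imwrite('pics/s1.png',a[60:300,100:420])
E
```

```text
t: 5.43
tool_pos: [0.5821, -0.0414, 0.1799]
tool_rot: [-3.126, 0.309, 0.004]
contact_force: [-0.9, -0.4, -0.4]
opening: 0.0278
grip_force: 44.4
t: 5.93
tool_pos: [0.6111, -0.0754, 0.1812]
tool_rot: [-3.126, 0.308, 0.003]
contact_force: [0.1, -0.2, -1.6]
opening: 0.0273
grip_force: 44.4
t 5.9 pos [611.1 -75.4 181.2] yaw -11.3 tilt 0.10 q6 1.52 op 27.3
roll -0.003  then tx 4.7 ty -0.9 tz 102.2
top px [147. 207.] n 284 174 h 87.2 rgb [228.5 231.5 234.5] [469.5 297.4] [40.  28.1] -11.7 mean [468.9 297.2]
top px [360. 220.] n 127 105 h 55.7 rgb [215. 145.  92.] [ 423.4 -248.2] [28.1 25.8] 2.5 mean [ 423.7 -248.1]
```

View pics/s1.png

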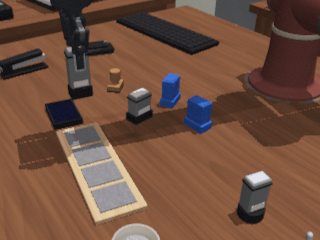

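The crop shows the slim stamp held upright above the pad nearest the ink pad (px ~(78,75) in the crop). Lowering it now.

```bash
python3 -m handwheel '[{"tx":5,"ty":-1,"tz":20,"roll":0},{"tx":0,"ty":0,"tz":20,"roll":0},{"tx":0,"ty":0,"tz":20,"roll":0},{"tx":0,"ty":0,"tz":15,"roll":0},{"tx":0,"ty":0,"tz":10,"roll":0},{"tx":0,"ty":0,"tz":5,"roll":0},{"tx":0,"ty":0,"tz":4,"roll":0},{"tx":0,"ty":0,"tz":3,"roll":0},{"tx":0,"ty":0,"tz":2,"roll":0},{"tx":0,"ty":0,"tz":2,"roll":0},{"tx":0,"ty":0,"tz":0,"roll":0},{"tx":0,"ty":0,"tz":0,"roll":0}]'
python3 plan.py 615.9 -75.4 78 -11.1
```

```text
t: 7.03
tool_pos: [0.6174, -0.0764, 0.0818]
tool_rot: [3.126, -0.309, 0.001]
contact_force: [-0.7, -0.8, -2.0]
opening: 0.0276
grip_force: 44.4
t 7.0 pos [617.4 -76.4  81.8] yaw -11.3 tilt 0.04 q6 1.53 op 27.6
roll -0.004  then tx -1.6 ty -0.7 tz 3.8
```

```bash
python3 -m handwheel '[{"tx":0,"ty":0,"tz":1.5,"roll":0},{"tx":0,"ty":0,"tz":1.5,"roll":0},{"tx":0,"ty":0,"tz":1,"roll":0},{"tx":0,"ty":0,"tz":0,"roll":0},{"tx":0,"ty":0,"tz":0,"roll":0}]'
python3 -m handwheel '[{"tx":0,"ty":0,"tz":0,"roll":0},{"tx":0,"ty":0,"tz":0,"roll":0},{"tx":0,"ty":0,"tz":0,"roll":0},{"tx":0,"ty":0,"tz":0,"roll":0},{"tx":0,"ty":0,"tz":0,"roll":0},{"tx":0,"ty":0,"tz":-5,"roll":0},{"tx":0,"ty":0,"tz":-15,"roll":0},{"tx":0,"ty":0,"tz":-25,"roll":0},{"tx":0,"ty":0,"tz":-25,"roll":0},{"tx":0,"ty":0,"tz":-25,"roll":0},{"tx":0,"ty":0,"tz":-25,"roll":0},{"tx":0,"ty":0,"tz":-20,"roll":0}]' 48
python3 plan.py 470.6 298.4 210 -11.1
```

```text
t: 7.45
tool_pos: [0.6173, -0.0763, 0.0779]
tool_rot: [3.126, -0.309, 0.001]
contact_force: [-1.8, 0.6, 2.8]
opening: 0.0274
grip_force: 44.6
t: 8.45
tool_pos: [0.6176, -0.0764, 0.2202]
tool_rot: [3.126, -0.309, 0.004]
contact_force: [0.4, 0.1, 0.1]
opening: 0.0484
grip_force: 0.0
t 8.4 pos [617.6 -76.4 220.2] yaw -11.3 tilt 0.15 q6 1.53 op 48.4
roll -0.003  then tx -216.4 ty -339.4 tz 10.2
```

```bash
python3 -m handwheel '[{"tx":-17,"ty":-27,"tz":0,"roll":0},{"tx":-17,"ty":-27,"tz":0,"roll":0},{"tx":-17,"ty":-27,"tz":0,"roll":0},{"tx":-17,"ty":-27,"tz":0,"roll":0},{"tx":-17,"ty":-27,"tz":0,"roll":0},{"tx":-17,"ty":-27,"tz":0,"roll":0},{"tx":-17,"ty":-27,"tz":0,"roll":0},{"tx":-17,"ty":-27,"tz":0,"roll":0},{"tx":-17,"ty":-27,"tz":0,"roll":0},{"tx":-17,"ty":-27,"tz":0,"roll":0},{"tx":-17,"ty":-27,"tz":0,"roll":0},{"tx":-17,"ty":-27,"tz":0,"roll":0}]' 60
python3 -m handwheel '[{"tx":-12,"ty":-15,"tz":0,"roll":0},{"tx":0,"ty":0,"tz":0,"roll":0},{"tx":0,"ty":0,"tz":0,"roll":0},{"tx":0,"ty":0,"tz":0,"roll":0}]'
python3 plan.py 470.6 298.4 45 -11.1
python3 - <<'E'
from h import *
from meas import rect
im,d=grab('top','top2'); w=cloud('top',d)
m=(w[...,2]>.108)&(w[...,2]<.13)&(np.hypot(w[...,0]-.616,w[...,1]+.075)<.05); print(rect(w[m]),np.median(w[m][:,2]))
im,d=grab('scene','scene2'); w=cloud('scene',d)
m=(w[...,2]>.108)&(w[...,2]<.13)&(np.hypot(w[...,0]-.616,w[...,1]+.075)<.05); print(rect(w[m]),np.median(w[m][:,2]))
E
```

```text
t: 9.45
tool_pos: [0.4798, 0.2828, 0.2179]
tool_rot: [-3.126, 0.309, -0.001]
contact_force: [0.7, 0.3, 0.1]
opening: 0.0603
grip_force: 0.0
t: 9.78
tool_pos: [0.472, 0.298, 0.2176]
tool_rot: [3.126, -0.31, 0.001]
contact_force: [0.1, -0.3, -0.2]
opening: 0.0599
grip_force: 0.0
t 9.8 pos [472.  298.  217.6] yaw -11.3 tilt 0.03 q6 2.20 op 59.9
roll -0.004  then tx -1.4 ty -0.2 tz 172.6
(array([614.9, -76. ]), array([43.7, 28.6]), -11.3) 0.11766794537468805
(array([616.9, -74.6]), array([42.9, 28.6]), -10.7) 0.11854331415666261
```

Slim stands at (615.9,-75.3) with yaw -11° and its top at 118 mm, right on pad_d. Now the round one.

```bash
python3 -m handwheel '[{"tx":-1,"ty":0,"tz":20,"roll":0},{"tx":0,"ty":0,"tz":25,"roll":0},{"tx":0,"ty":0,"tz":25,"roll":0},{"tx":0,"ty":0,"tz":25,"roll":0},{"tx":0,"ty":0,"tz":20,"roll":0},{"tx":0,"ty":0,"tz":18,"roll":0},{"tx":0,"ty":0,"tz":15,"roll":0},{"tx":0,"ty":0,"tz":12,"roll":0},{"tx":0,"ty":0,"tz":8,"roll":0},{"tx":0,"ty":0,"tz":4,"roll":0},{"tx":0,"ty":0,"tz":0,"roll":0},{"tx":0,"ty":0,"tz":0,"roll":0}]'
python3 -m handwheel '[{"tx":0,"ty":0,"tz":0,"roll":0},{"tx":0,"ty":0,"tz":0,"roll":0},{"tx":0,"ty":0,"tz":0,"roll":0},{"tx":0,"ty":0,"tz":0,"roll":0},{"tx":0,"ty":0,"tz":0,"roll":0},{"tx":0,"ty":0,"tz":0,"roll":0},{"tx":0,"ty":0,"tz":0,"roll":0},{"tx":0,"ty":0,"tz":0,"roll":0}]' 15 40
python3 -m handwheel '[{"tx":0,"ty":0,"tz":-20,"roll":0},{"tx":0,"ty":0,"tz":-20,"roll":0},{"tx":0,"ty":0,"tz":-20,"roll":0},{"tx":0,"ty":0,"tz":-20,"roll":0},{"tx":0,"ty":0,"tz":-20,"roll":0},{"tx":0,"ty":0,"tz":-20,"roll":0},{"tx":0,"ty":0,"tz":0,"roll":0},{"tx":0,"ty":0,"tz":0,"roll":0}]'
python3 plan.py 629.4 -6.7 165 -11.1
```

```text
t: 10.88
tool_pos: [0.4713, 0.2988, 0.046]
tool_rot: [-3.126, 0.31, -0.001]
contact_force: [0.5, 0.5, 0.4]
opening: 0.0597
grip_force: 0.0
t: 11.55
tool_pos: [0.4714, 0.299, 0.0464]
tool_rot: [-3.126, 0.309, -0.002]
contact_force: [-1.2, -0.9, 4.6]
opening: 0.0274
grip_force: 41.5
t: 12.22
tool_pos: [0.471, 0.2989, 0.1656]
tool_rot: [-3.126, 0.309, -0.002]
contact_force: [-0.4, 0.5, -2.2]
opening: 0.0278
grip_force: 40.7
t 12.2 pos [471.  298.9 165.6] yaw -11.3 tilt 0.09 q6 2.20 op 27.8
roll -0.003  then tx 214.3 ty 269.4 tz 0.6
```

```bash
python3 -m handwheel '[{"tx":18,"ty":22,"tz":0,"roll":0},{"tx":18,"ty":23,"tz":0,"roll":0},{"tx":18,"ty":22,"tz":0,"roll":0},{"tx":18,"ty":23,"tz":0,"roll":0},{"tx":18,"ty":22,"tz":0,"roll":0},{"tx":18,"ty":23,"tz":0,"roll":0},{"tx":18,"ty":22,"tz":0,"roll":0},{"tx":18,"ty":23,"tz":0,"roll":0},{"tx":18,"ty":22,"tz":0,"roll":0},{"tx":18,"ty":23,"tz":0,"roll":0},{"tx":18,"ty":22,"tz":0,"roll":0},{"tx":16,"ty":22,"tz":0,"roll":0}]'
python3 -m handwheel '[{"tx":0,"ty":0,"tz":0,"roll":0},{"tx":0,"ty":0,"tz":0,"roll":0},{"tx":0,"ty":0,"tz":0,"roll":0}]'
python3 plan.py 629.9 -6.7 61 -11.1
```

```text
t: 13.22
tool_pos: [0.6269, -0.0083, 0.1619]
tool_rot: [-3.126, 0.31, 0.007]
contact_force: [1.1, -0.2, -1.2]
opening: 0.0273
grip_force: 40.7
t: 13.47
tool_pos: [0.6265, -0.0066, 0.1628]
tool_rot: [-3.126, 0.31, 0.006]
contact_force: [0.3, -0.6, -0.9]
opening: 0.0274
grip_force: 40.6
t 13.5 pos [626.5  -6.6 162.8] yaw -11.3 tilt 0.23 q6 1.64 op 27.4
roll -0.004  then tx 3.3 ty -0.6 tz 101.8
```

```bash
python3 -m handwheel '[{"tx":2,"ty":0,"tz":20,"roll":0},{"tx":0,"ty":0,"tz":20,"roll":0},{"tx":0,"ty":0,"tz":20,"roll":0},{"tx":0,"ty":0,"tz":15,"roll":0},{"tx":0,"ty":0,"tz":10,"roll":0},{"tx":0,"ty":0,"tz":5,"roll":0},{"tx":0,"ty":0,"tz":4,"roll":0},{"tx":0,"ty":0,"tz":2,"roll":0},{"tx":0,"ty":0,"tz":1,"roll":0},{"tx":0,"ty":0,"tz":0,"roll":0},{"tx":0,"ty":0,"tz":0,"roll":0},{"tx":0,"ty":0,"tz":0,"roll":0}]'
python3 plan.py 629.9 -6.7 60.4 -11.1
```

```text
t: 14.47
tool_pos: [0.6304, -0.0075, 0.0692]
tool_rot: [3.126, -0.309, 0.002]
contact_force: [0.5, -0.0, -1.0]
opening: 0.0277
grip_force: 40.7
t 14.5 pos [630.4  -7.5  69.2] yaw -11.3 tilt 0.08 q6 1.64 op 27.7
roll -0.004  then tx -0.6 ty -0.7 tz 8.8
```

Lower 8.5 mm, release, rise, and go to wide.

```bash
python3 -m handwheel '[{"tx":0,"ty":0,"tz":3,"roll":0},{"tx":0,"ty":0,"tz":2,"roll":0},{"tx":0,"ty":0,"tz":1.5,"roll":0},{"tx":0,"ty":0,"tz":1,"roll":0},{"tx":0,"ty":0,"tz":1,"roll":0},{"tx":0,"ty":0,"tz":0,"roll":0},{"tx":0,"ty":0,"tz":0,"roll":0},{"tx":0,"ty":0,"tz":0,"roll":0}]'
python3 -m handwheel '[{"tx":0,"ty":0,"tz":0,"roll":0},{"tx":0,"ty":0,"tz":0,"roll":0},{"tx":0,"ty":0,"tz":0,"roll":0},{"tx":0,"ty":0,"tz":0,"roll":0},{"tx":0,"ty":0,"tz":0,"roll":0},{"tx":0,"ty":0,"tz":-5,"roll":0},{"tx":0,"ty":0,"tz":-15,"roll":0},{"tx":0,"ty":0,"tz":-25,"roll":0},{"tx":0,"ty":0,"tz":-25,"roll":0},{"tx":0,"ty":0,"tz":-25,"roll":0},{"tx":0,"ty":0,"tz":-25,"roll":0},{"tx":0,"ty":0,"tz":-20,"roll":0}]' 45
python3 plan.py 455.7 -81.4 200 9.7
```

```text
t: 15.13
tool_pos: [0.6298, -0.0075, 0.0604]
tool_rot: [3.126, -0.309, -0.001]
contact_force: [-2.8, -0.7, 5.5]
opening: 0.0278
grip_force: 41.4
t: 16.13
tool_pos: [0.6307, -0.0075, 0.2041]
tool_rot: [3.126, -0.309, 0.006]
contact_force: [-0.2, -1.0, 1.1]
opening: 0.0452
grip_force: 0.0
t 16.1 pos [630.7  -7.5 204.1] yaw -11.3 tilt 0.23 q6 1.64 op 45.2
roll -0.366  then tx -184.9 ty 43.3 tz 4.1
```

```bash
python3 -m handwheel '[{"tx":0,"ty":0,"tz":0,"roll":-0.1},{"tx":0,"ty":0,"tz":0,"roll":-0.1},{"tx":0,"ty":0,"tz":0,"roll":-0.1},{"tx":0,"ty":0,"tz":0,"roll":-0.066},{"tx":-26,"ty":6,"tz":0,"roll":0},{"tx":-26,"ty":6,"tz":0,"roll":0},{"tx":-26,"ty":6,"tz":0,"roll":0},{"tx":-26,"ty":6,"tz":0,"roll":0},{"tx":-26,"ty":6,"tz":0,"roll":0},{"tx":-26,"ty":6,"tz":0,"roll":0},{"tx":-26,"ty":6,"tz":0,"roll":0}]' 62
python3 -m handwheel '[{"tx":0,"ty":0,"tz":0,"roll":0},{"tx":0,"ty":0,"tz":0,"roll":0},{"tx":0,"ty":0,"tz":0,"roll":0}]'
python3 plan.py 455.7 -81.4 33 9.7
python3 - <<'E'
from h import *
from meas import rect
for n in('top','scene'):
    im,d=grab(n,n+'3'); w=cloud(n,d)
    for h,x,y in((.102,.6294,-.0067),(.118,.616,-.075)):
        m=(w[...,2]>h-.008)&(w[...,2]<h+.008)&(np.hypot(w[...,0]-x,w[...,1]-y)<.03); print(n,rect(w[m]),np.median(w[m][:,2]))
E
```

```text
t: 17.05
tool_pos: [0.4565, -0.0798, 0.2013]
tool_rot: [3.129, 0.265, 0.003]
contact_force: [-0.6, -0.7, -0.2]
opening: 0.0621
grip_force: 0.0
t: 17.3
tool_pos: [0.4582, -0.0795, 0.2012]
tool_rot: [3.13, 0.264, 0.004]
contact_force: [1.0, -0.4, -0.4]
opening: 0.062
grip_force: 0.0
t 17.3 pos [458.2 -79.5 201.2] yaw 9.7 tilt 0.15 q6 1.07 op 62.0
roll -0.001  then tx -2.8 ty 1.5 tz 168.2
top (array([627.3,  -7.6]), array([40.4, 28.4]), -11.6) 0.10168323847951943
top (array([627.2, -73.8]), array([36.3, 20. ]), -64.6) 0.11732127851511354
scene (array([629.7,  -6. ]), array([40.8, 31.1]), -12.7) 0.10277632149910054
scene (array([616.8, -74.7]), array([42.6, 29.5]), -10.0) 0.11875021687244464
```

Round is at (628.5,-6.8) on pad_c, which is good. Now the wide one.

```bash
python3 -m handwheel '[{"tx":-3,"ty":1.5,"tz":20,"roll":0},{"tx":0,"ty":0,"tz":25,"roll":0},{"tx":0,"ty":0,"tz":25,"roll":0},{"tx":0,"ty":0,"tz":25,"roll":0},{"tx":0,"ty":0,"tz":20,"roll":0},{"tx":0,"ty":0,"tz":18,"roll":0},{"tx":0,"ty":0,"tz":15,"roll":0},{"tx":0,"ty":0,"tz":10,"roll":0},{"tx":0,"ty":0,"tz":6,"roll":0},{"tx":0,"ty":0,"tz":2,"roll":0},{"tx":0,"ty":0,"tz":0,"roll":0},{"tx":0,"ty":0,"tz":0,"roll":0}]'
python3 -m handwheel '[{"tx":0,"ty":0,"tz":0,"roll":0},{"tx":0,"ty":0,"tz":0,"roll":0},{"tx":0,"ty":0,"tz":0,"roll":0},{"tx":0,"ty":0,"tz":0,"roll":0},{"tx":0,"ty":0,"tz":0,"roll":0},{"tx":0,"ty":0,"tz":0,"roll":0},{"tx":0,"ty":0,"tz":0,"roll":0},{"tx":0,"ty":0,"tz":0,"roll":0}]' 15 40
python3 -m handwheel '[{"tx":0,"ty":0,"tz":-20,"roll":0},{"tx":0,"ty":0,"tz":-20,"roll":0},{"tx":0,"ty":0,"tz":-25,"roll":0},{"tx":0,"ty":0,"tz":-25,"roll":0},{"tx":0,"ty":0,"tz":-25,"roll":0},{"tx":0,"ty":0,"tz":-20,"roll":0},{"tx":0,"ty":0,"tz":0,"roll":0},{"tx":0,"ty":0,"tz":0,"roll":0}]'
python3 plan.py 642.8 61.9 168 -11.1
```

```text
t: 18.4
tool_pos: [0.4556, -0.0816, 0.0347]
tool_rot: [3.13, 0.265, 0.002]
contact_force: [0.5, 0.7, 0.7]
opening: 0.0622
grip_force: 0.0
t: 19.07
tool_pos: [0.4554, -0.0817, 0.0347]
tool_rot: [3.13, 0.265, 0.002]
contact_force: [-0.7, 0.2, 5.3]
opening: 0.0317
grip_force: 42.7
t: 19.73
tool_pos: [0.4551, -0.0815, 0.1691]
tool_rot: [3.13, 0.265, 0.002]
contact_force: [-0.1, -0.7, -0.8]
opening: 0.0316
grip_force: 41.9
t 19.7 pos [455.1 -81.5 169.1] yaw 9.7 tilt 0.09 q6 1.06 op 31.6
roll 0.363  then tx 156.6 ty -176.8 tz 1.1
```

```bash
python3 -m handwheel '[{"tx":0,"ty":0,"tz":0,"roll":0.1},{"tx":0,"ty":0,"tz":0,"roll":0.1},{"tx":0,"ty":0,"tz":0,"roll":0.1},{"tx":0,"ty":0,"tz":0,"roll":0.063},{"tx":20,"ty":-22,"tz":0,"roll":0},{"tx":20,"ty":-22,"tz":0,"roll":0},{"tx":20,"ty":-22,"tz":0,"roll":0},{"tx":20,"ty":-22,"tz":0,"roll":0},{"tx":20,"ty":-22,"tz":0,"roll":0},{"tx":20,"ty":-22,"tz":0,"roll":0},{"tx":20,"ty":-22,"tz":0,"roll":0},{"tx":17,"ty":-22,"tz":0,"roll":0}]'
python3 -m handwheel '[{"tx":0,"ty":0,"tz":0,"roll":0},{"tx":0,"ty":0,"tz":0,"roll":0},{"tx":0,"ty":0,"tz":0,"roll":0},{"tx":0,"ty":0,"tz":0,"roll":0}]'
python3 plan.py 643.3 61.9 48.7 -11.1
```

```text
t: 20.73
tool_pos: [0.6423, 0.062, 0.1648]
tool_rot: [3.126, -0.305, -0.008]
contact_force: [0.1, -1.0, -0.4]
opening: 0.0316
grip_force: 41.8
t: 21.07
tool_pos: [0.6413, 0.0603, 0.1672]
tool_rot: [3.126, -0.306, -0.004]
contact_force: [0.4, 0.3, -1.7]
opening: 0.0318
grip_force: 42.0
t 21.1 pos [641.3  60.3 167.2] yaw -11.2 tilt 0.16 q6 1.74 op 31.8
roll -0.001  then tx 1.6 ty -1.9 tz 118.5
```

```bash
python3 -m handwheel '[{"tx":1,"ty":-2,"tz":20,"roll":0},{"tx":0,"ty":0,"tz":22,"roll":0},{"tx":0,"ty":0,"tz":22,"roll":0},{"tx":0,"ty":0,"tz":20,"roll":0},{"tx":0,"ty":0,"tz":15,"roll":0},{"tx":0,"ty":0,"tz":6,"roll":0},{"tx":0,"ty":0,"tz":4,"roll":0},{"tx":0,"ty":0,"tz":2,"roll":0},{"tx":0,"ty":0,"tz":1,"roll":0},{"tx":0,"ty":0,"tz":0,"roll":0},{"tx":0,"ty":0,"tz":0,"roll":0},{"tx":0,"ty":0,"tz":0,"roll":0}]'
python3 plan.py 643.3 61.9 48.7 -11.1
```

```text
t: 22.07
tool_pos: [0.6448, 0.0628, 0.0579]
tool_rot: [-3.127, 0.304, -0.003]
contact_force: [-0.1, -1.3, -1.6]
opening: 0.0319
grip_force: 42.0
t 22.1 pos [644.8  62.8  57.9] yaw -11.1 tilt 0.10 q6 1.75 op 31.9
roll -0.000  then tx -1.3 ty 1.2 tz 9.2
```

```bash
python3 -m handwheel '[{"tx":-1,"ty":1,"tz":3,"roll":0},{"tx":0,"ty":0,"tz":2,"roll":0},{"tx":0,"ty":0,"tz":2,"roll":0},{"tx":0,"ty":0,"tz":1,"roll":0},{"tx":0,"ty":0,"tz":1,"roll":0},{"tx":0,"ty":0,"tz":0,"roll":0},{"tx":0,"ty":0,"tz":0,"roll":0},{"tx":0,"ty":0,"tz":0,"roll":0}]'
python3 -m handwheel '[{"tx":0,"ty":0,"tz":0,"roll":0},{"tx":0,"ty":0,"tz":0,"roll":0},{"tx":0,"ty":0,"tz":0,"roll":0},{"tx":0,"ty":0,"tz":0,"roll":0},{"tx":0,"ty":0,"tz":0,"roll":0},{"tx":0,"ty":0,"tz":-5,"roll":0},{"tx":0,"ty":0,"tz":-15,"roll":0},{"tx":0,"ty":0,"tz":-25,"roll":0},{"tx":0,"ty":0,"tz":-25,"roll":0},{"tx":0,"ty":0,"tz":-25,"roll":0},{"tx":0,"ty":0,"tz":-25,"roll":0},{"tx":0,"ty":0,"tz":-25,"roll":0}]' 46
python3 plan.py 424.6 -247.4 190 44.5
```

```text
t: 22.73
tool_pos: [0.6429, 0.062, 0.0488]
tool_rot: [3.127, -0.304, -0.001]
contact_force: [-4.2, -0.7, 6.1]
opening: 0.0318
grip_force: 42.6
t: 23.73
tool_pos: [0.6432, 0.062, 0.1959]
tool_rot: [-3.127, 0.305, -0.003]
contact_force: [-0.0, 0.3, 0.1]
opening: 0.0462
grip_force: 0.0
t 23.7 pos [643.2  62.  195.9] yaw -11.1 tilt 0.11 q6 1.75 op 46.2
roll -0.971  then tx -372.8 ty 67.5 tz 5.9
```

```bash
python3 -m handwheel '[{"tx":0,"ty":0,"tz":0,"roll":-0.11},{"tx":0,"ty":0,"tz":0,"roll":-0.11},{"tx":0,"ty":0,"tz":0,"roll":-0.11},{"tx":0,"ty":0,"tz":0,"roll":-0.11},{"tx":0,"ty":0,"tz":0,"roll":-0.11},{"tx":0,"ty":0,"tz":0,"roll":-0.11},{"tx":0,"ty":0,"tz":0,"roll":-0.11},{"tx":0,"ty":0,"tz":0,"roll":-0.11},{"tx":0,"ty":0,"tz":0,"roll":-0.091},{"tx":-26,"ty":5,"tz":0,"roll":0},{"tx":-26,"ty":5,"tz":0,"roll":0},{"tx":-26,"ty":5,"tz":0,"roll":0}]' 60
python3 -m handwheel '[{"tx":-27,"ty":5,"tz":0,"roll":0},{"tx":-27,"ty":5,"tz":0,"roll":0},{"tx":-27,"ty":5,"tz":0,"roll":0},{"tx":-27,"ty":5,"tz":0,"roll":0},{"tx":-27,"ty":5,"tz":0,"roll":0},{"tx":-27,"ty":5,"tz":0,"roll":0},{"tx":-27,"ty":5,"tz":0,"roll":0},{"tx":-27,"ty":5,"tz":0,"roll":0},{"tx":-27,"ty":5,"tz":0,"roll":0},{"tx":-27,"ty":5,"tz":0,"roll":0},{"tx":-20,"ty":4,"tz":0,"roll":0}]'
python3 -m handwheel '[{"tx":0,"ty":0,"tz":0,"roll":0},{"tx":0,"ty":0,"tz":0,"roll":0},{"tx":0,"ty":0,"tz":0,"roll":0}]'
python3 plan.py 424.6 -247.4 23 44.5
python3 - <<'E'
from h import *
from meas import rect
for n in('top','scene'):
    im,d=grab(n,n+'4'); w=cloud(n,d)
    for h,x,y in((.086,.6428,.062),(.102,.6294,-.0067),(.118,.616,-.075)):
        m=(w[...,2]>h-.008)&(w[...,2]<h+.008)&(np.hypot(w[...,0]-x,w[...,1]-y)<.03); print(n,rect(w[m]),np.median(w[m][:,2]))
E
```

```text
t: 24.73
tool_pos: [0.5976, -0.0038, 0.1944]
tool_rot: [2.906, 1.191, 0.002]
contact_force: [-0.3, -0.3, 0.8]
opening: 0.0602
grip_force: 0.0
t: 25.65
tool_pos: [0.4279, -0.2468, 0.1946]
tool_rot: [2.906, 1.188, 0.001]
contact_force: [0.5, -0.4, -0.3]
opening: 0.0603
grip_force: 0.0
t: 25.9
tool_pos: [0.4293, -0.2449, 0.1938]
tool_rot: [2.907, 1.189, 0.002]
contact_force: [0.4, 0.6, -0.9]
opening: 0.0601
grip_force: 0.0
t 25.9 pos [ 429.3 -244.9  193.8] yaw 44.5 tilt 0.08 q6 0.12 op 60.1
roll 0.000  then tx -5.1 ty -1.5 tz 170.8
top (array([641.5,  60.9]), array([49.6, 32.4]), -11.1) 0.08564968800303807
top (array([627.6,  -7.9]), array([38.8, 27.5]), -12.1) 0.1018096467076659
top (array([614.3, -75.7]), array([41.8, 28. ]), -10.6) 0.11772667049158952
scene (array([643.7,  62.5]), array([50.7, 33.6]), -10.6) 0.08705869177986558
scene (array([629.5,  -6.9]), array([40.5, 31.2]), -10.3) 0.10287577946279242
scene (array([616.6, -74.3]), array([43. , 30.2]), -10.4) 0.11879667631916163
```

Three are placed within about 2 mm. Now the knob.

```bash
python3 -m handwheel '[{"tx":-5,"ty":-1.5,"tz":20,"roll":0},{"tx":0,"ty":0,"tz":25,"roll":0},{"tx":0,"ty":0,"tz":25,"roll":0},{"tx":0,"ty":0,"tz":25,"roll":0},{"tx":0,"ty":0,"tz":20,"roll":0},{"tx":0,"ty":0,"tz":18,"roll":0},{"tx":0,"ty":0,"tz":15,"roll":0},{"tx":0,"ty":0,"tz":8,"roll":0},{"tx":0,"ty":0,"tz":5,"roll":0},{"tx":0,"ty":0,"tz":3,"roll":0},{"tx":0,"ty":0,"tz":2,"roll":0},{"tx":0,"ty":0,"tz":0,"roll":0}]'
python3 -m handwheel '[{"tx":0,"ty":0,"tz":0,"roll":0},{"tx":0,"ty":0,"tz":0,"roll":0}]'
python3 plan.py 424.6 -247.4 23 44.5
```

```text
t: 27.0
tool_pos: [0.4247, -0.2478, 0.0273]
tool_rot: [2.907, 1.19, 0.001]
contact_force: [-0.1, 0.2, -0.1]
opening: 0.0601
grip_force: 0.0
t: 27.17
tool_pos: [0.4248, -0.2481, 0.0277]
tool_rot: [2.906, 1.189, 0.001]
contact_force: [1.0, 0.3, -0.4]
opening: 0.06
grip_force: 0.0
t 27.2 pos [ 424.8 -248.1   27.7] yaw 44.5 tilt 0.09 q6 0.11 op 60.0
roll 0.000  then tx 0.3 ty -0.6 tz 4.7
```

```bash
python3 -m handwheel '[{"tx":0,"ty":0,"tz":2,"roll":0},{"tx":0,"ty":0,"tz":2,"roll":0},{"tx":0,"ty":0,"tz":0,"roll":0}]'
python3 -m handwheel '[{"tx":0,"ty":0,"tz":0,"roll":0},{"tx":0,"ty":0,"tz":0,"roll":0},{"tx":0,"ty":0,"tz":0,"roll":0},{"tx":0,"ty":0,"tz":0,"roll":0},{"tx":0,"ty":0,"tz":0,"roll":0},{"tx":0,"ty":0,"tz":0,"roll":0},{"tx":0,"ty":0,"tz":0,"roll":0},{"tx":0,"ty":0,"tz":0,"roll":0}]' 15 40
python3 -m handwheel '[{"tx":0,"ty":0,"tz":-20,"roll":0},{"tx":0,"ty":0,"tz":-25,"roll":0},{"tx":0,"ty":0,"tz":-25,"roll":0},{"tx":0,"ty":0,"tz":-25,"roll":0},{"tx":0,"ty":0,"tz":-25,"roll":0},{"tx":0,"ty":0,"tz":-25,"roll":0},{"tx":0,"ty":0,"tz":0,"roll":0},{"tx":0,"ty":0,"tz":0,"roll":0}]'
python3 plan.py 656.3 130.6 165 -11.1
python3 - <<'E'
from h import *
from meas import rect
for n in('top','scene'):
    im,d=grab(n,n+'5')
cv2.imwrite('pics/s5.png',cv2.resize(cv2.imread('pics/scene5.png')[70:200,140:320],None,fx=3,fy=3))
E
```

```text
t: 27.42
tool_pos: [0.4241, -0.2475, 0.0225]
tool_rot: [-2.907, -1.189, 0.0]
contact_force: [-0.1, 0.8, -0.0]
opening: 0.0598
grip_force: 0.0
t: 28.08
tool_pos: [0.4245, -0.2478, 0.023]
tool_rot: [2.907, 1.19, 0.0]
contact_force: [0.2, -0.1, 1.1]
opening: 0.0293
grip_force: 39.5
t: 28.75
tool_pos: [0.4249, -0.2481, 0.1691]
tool_rot: [2.905, 1.189, 0.002]
contact_force: [-0.5, -0.6, -1.1]
opening: 0.0288
grip_force: 39.7
t 28.8 pos [ 424.9 -248.1  169.1] yaw 44.5 tilt 0.17 q6 0.11 op 28.8
roll 0.971  then tx 154.2 ty -416.1 tz 4.1
```

View pics/s5.png

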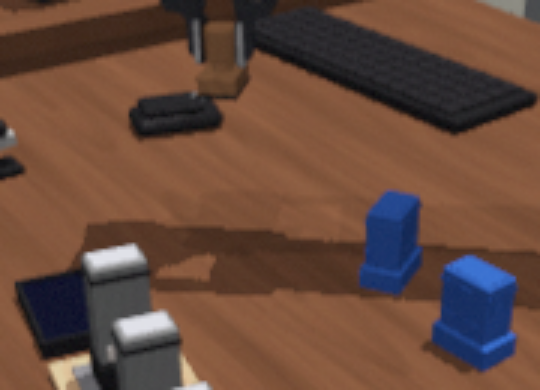

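The knob hangs upright in the gripper (crop ~(222,80)) and the placed stamps stand. Carry it to pad_a.

```bash
python3 -m handwheel '[{"tx":0,"ty":0,"tz":0,"roll":0.11},{"tx":0,"ty":0,"tz":0,"roll":0.11},{"tx":0,"ty":0,"tz":0,"roll":0.11},{"tx":0,"ty":0,"tz":0,"roll":0.11},{"tx":0,"ty":0,"tz":0,"roll":0.11},{"tx":0,"ty":0,"tz":0,"roll":0.11},{"tx":0,"ty":0,"tz":0,"roll":0.11},{"tx":0,"ty":0,"tz":0,"roll":0.11},{"tx":0,"ty":0,"tz":0,"roll":0.091},{"tx":0,"ty":0,"tz":0,"roll":0}]'
python3 -m handwheel '[{"tx":10,"ty":-26,"tz":0,"roll":0},{"tx":10,"ty":-26,"tz":0,"roll":0},{"tx":10,"ty":-26,"tz":0,"roll":0},{"tx":10,"ty":-26,"tz":0,"roll":0},{"tx":10,"ty":-26,"tz":0,"roll":0},{"tx":10,"ty":-26,"tz":0,"roll":0},{"tx":10,"ty":-26,"tz":0,"roll":0},{"tx":10,"ty":-26,"tz":0,"roll":0},{"tx":10,"ty":-26,"tz":0,"roll":0},{"tx":10,"ty":-26,"tz":0,"roll":0},{"tx":10,"ty":-26,"tz":0,"roll":0},{"tx":10,"ty":-26,"tz":0,"roll":0}]'
python3 -m handwheel '[{"tx":9,"ty":-26,"tz":0,"roll":0},{"tx":9,"ty":-26,"tz":0,"roll":0},{"tx":8,"ty":-26,"tz":0,"roll":0},{"tx":8,"ty":-26,"tz":0,"roll":0},{"tx":0,"ty":0,"tz":0,"roll":0},{"tx":0,"ty":0,"tz":0,"roll":0},{"tx":0,"ty":0,"tz":0,"roll":0},{"tx":0,"ty":0,"tz":0,"roll":0}]'
python3 plan.py 656.3 130.6 37 -11.1
python3 - <<'E'
from h import *
from meas import rect
# held base: lowest layer of points under the tool, well above the rack
for n in('top','scene'):
    im,d=grab(n,n+'6'); w=cloud(n,d); hs=cv2.cvtColor(im,cv2.COLOR_RGB2HSV)
    m=(np.hypot(w[...,0]-.656,w[...,1]-.1306)<.05)&(w[...,2]>.12)&(w[...,2]<.168); print(n,m.sum(),rect(w[m]) if m.sum()>9 else '')
cv2.imwrite('pics/s6.png',cv2.resize(cv2.imread('pics/scene6.png')[90:280,130:330],None,fx=3,fy=3))
E
```

```text
t: 29.68
tool_pos: [0.4231, -0.2467, 0.1652]
tool_rot: [-3.124, 0.307, 0.006]
contact_force: [-0.1, -1.0, -0.6]
opening: 0.0288
grip_force: 39.6
t: 30.68
tool_pos: [0.6018, 0.0367, 0.1657]
tool_rot: [3.127, -0.3, -0.005]
contact_force: [-0.6, -0.3, -0.8]
opening: 0.0286
grip_force: 39.8
t: 31.35
tool_pos: [0.6549, 0.1299, 0.1668]
tool_rot: [3.126, -0.305, -0.003]
contact_force: [-0.7, -0.5, -1.3]
opening: 0.0288
grip_force: 39.9
t 31.4 pos [654.9 129.9 166.8] yaw -11.1 tilt 0.11 q6 1.85 op 28.8
roll -0.001  then tx 1.3 ty -1.0 tz 129.8
top 0 
scene 464 (array([654.4, 130.8]), array([48.7, 35.1]), -12.5)
```

View pics/s6.png

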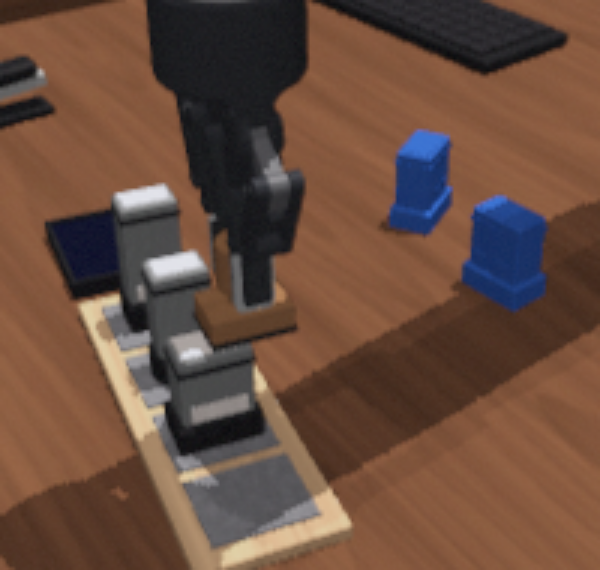

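The scene shows the stamp's base at (654,131), above pad_a and aligned (-12.5°); it only looks farther back because of its height. Lower it.

```bash
python3 -m handwheel '[{"tx":1,"ty":-1,"tz":20,"roll":0},{"tx":0,"ty":0,"tz":22,"roll":0},{"tx":0,"ty":0,"tz":22,"roll":0},{"tx":0,"ty":0,"tz":22,"roll":0},{"tx":0,"ty":0,"tz":20,"roll":0},{"tx":0,"ty":0,"tz":8,"roll":0},{"tx":0,"ty":0,"tz":5,"roll":0},{"tx":0,"ty":0,"tz":2,"roll":0},{"tx":0,"ty":0,"tz":1,"roll":0},{"tx":0,"ty":0,"tz":0,"roll":0},{"tx":0,"ty":0,"tz":0,"roll":0},{"tx":0,"ty":0,"tz":0,"roll":0}]'
python3 plan.py 656.3 130.6 37.0 -11.1
```

```text
t: 32.45
tool_pos: [0.6576, 0.1317, 0.0471]
tool_rot: [-3.126, 0.304, -0.003]
contact_force: [0.2, 1.4, -1.4]
opening: 0.0291
grip_force: 39.9
t 32.5 pos [657.6 131.7  47.1] yaw -11.1 tilt 0.12 q6 1.85 op 29.1
roll -0.000  then tx -1.1 ty 1.4 tz 10.1
```

```bash
python3 -m handwheel '[{"tx":-1,"ty":1,"tz":3,"roll":0},{"tx":0,"ty":0,"tz":3,"roll":0},{"tx":0,"ty":0,"tz":2,"roll":0},{"tx":0,"ty":0,"tz":1,"roll":0},{"tx":0,"ty":0,"tz":1,"roll":0},{"tx":0,"ty":0,"tz":0,"roll":0},{"tx":0,"ty":0,"tz":0,"roll":0},{"tx":0,"ty":0,"tz":0,"roll":0}]'
python3 -m handwheel '[{"tx":0,"ty":0,"tz":0,"roll":0},{"tx":0,"ty":0,"tz":0,"roll":0},{"tx":0,"ty":0,"tz":0,"roll":0},{"tx":0,"ty":0,"tz":0,"roll":0},{"tx":0,"ty":0,"tz":0,"roll":0},{"tx":0,"ty":0,"tz":-5,"roll":0},{"tx":0,"ty":0,"tz":-15,"roll":0},{"tx":0,"ty":0,"tz":-25,"roll":0},{"tx":0,"ty":0,"tz":-25,"roll":0},{"tx":0,"ty":0,"tz":-25,"roll":0},{"tx":0,"ty":0,"tz":-25,"roll":0},{"tx":0,"ty":0,"tz":-25,"roll":0}]' 46
python3 -m handwheel '[{"tx":-25,"ty":0,"tz":-10,"roll":0},{"tx":-25,"ty":0,"tz":-10,"roll":0},{"tx":-25,"ty":0,"tz":0,"roll":0},{"tx":-25,"ty":0,"tz":0,"roll":0},{"tx":-25,"ty":0,"tz":0,"roll":0},{"tx":-25,"ty":0,"tz":0,"roll":0},{"tx":-25,"ty":0,"tz":0,"roll":0},{"tx":0,"ty":0,"tz":0,"roll":0},{"tx":0,"ty":0,"tz":0,"roll":0},{"tx":0,"ty":0,"tz":0,"roll":0}]'
python3 - <<'E'
from h import *
from meas import rect
for n in('top','scene'):
    im,d=grab(n,n+'7'); w=cloud(n,d)
    for h,x,y in((.070,.6563,.1306),(.032,.6563,.1306),(.086,.6428,.062),(.102,.6294,-.0067),(.118,.616,-.075)):
        m=(w[...,2]>h-.008)&(w[...,2]<h+.008)&(np.hypot(w[...,0]-x,w[...,1]-y)<.033); print(n,rect(w[m]),np.median(w[m][:,2]))
cv2.imwrite('pics/s7.png',cv2.resize(cv2.imread('pics/scene7.png')[90:300,130:330],None,fx=2.8,fy=2.8))
E
```

```text
t: 33.12
tool_pos: [0.6555, 0.1308, 0.0371]
tool_rot: [3.126, -0.304, -0.001]
contact_force: [-5.3, -0.2, 6.4]
opening: 0.0288
grip_force: 40.6
t: 34.12
tool_pos: [0.6558, 0.1308, 0.1838]
tool_rot: [-3.127, 0.305, -0.002]
contact_force: [0.4, 0.1, 0.3]
opening: 0.0459
grip_force: 0.0
t: 34.95
tool_pos: [0.4847, 0.1646, 0.2021]
tool_rot: [-3.126, 0.305, -0.004]
contact_force: [-0.1, 0.3, 0.3]
opening: 0.0462
grip_force: 0.0
top (array([652.3, 130.5]), array([27.1, 26.9]), 80.7) 0.0690317209864919
top (array([653.2, 130.1]), array([48.5, 34. ]), -10.9) 0.030568555289264165
top (array([641.7,  61.1]), array([50.5, 32.2]), -10.5) 0.08549777000727632
top (array([627.2,  -7.6]), array([39.6, 28.3]), -11.9) 0.10176812877559083
top (array([614.8, -75.8]), array([41.9, 28.3]), -11.5) 0.11766146517923715
scene (array([654.1, 131. ]), array([30.3, 26.6]), 58.3) 0.07034729632424169
scene (array([654.7, 131.1]), array([47.8, 35.6]), -11.0) 0.032819933305403004
scene (array([643.5,  62.1]), array([50.9, 34.9]), -11.2) 0.08694738512838524
scene (array([629.2,  -6.8]), array([40.8, 30. ]), -11.8) 0.10267903816071261
scene (array([617.1, -73.6]), array([42.8, 28.1]), -12.0) 0.11860313968723549
```

View pics/s7.png

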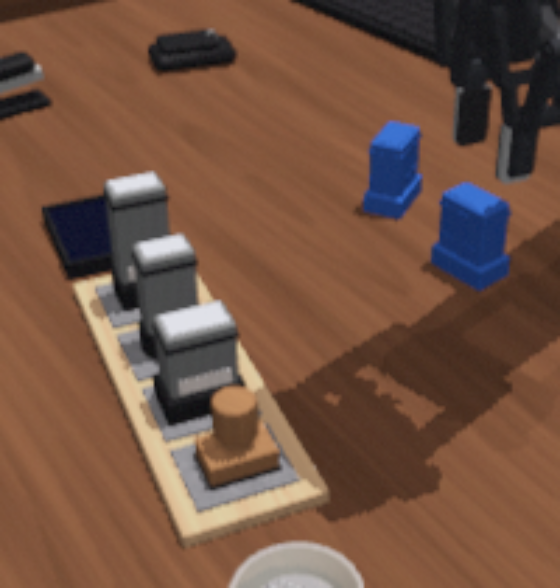

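All four stand in order, upright and aligned, within about 3 mm of their pad centres. The gripper is clear.

```bash
python3 -c "
from station import ctrl
print(ctrl.finish_job())"
```

```text
the job is handed in; nothing more can be done
None
```

The job is handed in at about 35 s: slim, round, wide and knob stand in that order from the ink pad, each upright, within about 3 mm of its pad centre and aligned to about 1° by my last camera check; the judge's verdict was not shown.

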